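Lay up a butt joint on its backing strip

TASK

Take the stacked kit apart and lay it up in the welding jig, ready to tack: first the backing strip flat between the dowels, then the drilled plate and the plain plate flat in their own bays, inner ends on the strip with an open gap of about 6 mm between them, and last the strongback standing across the gap, a foot on each plate. It stands on the kit now, so put it down elsewhere first.

Things in the scene. Friction and masses are not known exactly. Their poses are not given: they have to be found in the camera images.
- strongback: Dark steel bridge, 84 mm long (its y), 40 mm high: a 12 mm thick upright bar on two feet, each 20 mm wide (x), 28 mm long (y), 6 mm high; open notch under the middle, 28 mm long, 18 mm high. Origin: centre of the feet's underside. 0.3 kg. Grasp the bar from above at mid length. At the start it stands along the backing strip, on top of it.
- backing_strip: Dark flat steel strip 35 (x) x 85 (y) x 6 mm. Origin: centre of its underside. At the start it carries the strongback and lies on top of one of two stacks: on the drilled plate or on a fixed dark offcut.
- plain_plate: Dark flat steel plate without holes, 40 (x) x 60 (y) x 6 mm, shorter and wider than the strip. Origin: centre of its underside. At the start it lies on top of the other stack (offcut or drilled plate).
- drilled_plate: Lighter grey flat steel plate with two holes, 50 (x) x 100 (y) x 6 mm. Origin: centre of its underside. At the start it is the bottom of one stack, on a fixed plywood kit board 190 x 150 x 6 mm. The bottom of the other stack, about 100 mm beside it, is a fixed dark offcut 60 x 112 x 6 mm that stays.
- jig: Fixed welding jig: grey cross-shaped base 12 mm thick, 196 mm long (x from -78 to +118 mm) and 60 mm wide, with a cross arm 66 mm (x) by 92 mm (y). Origin: underside, below the middle of the joint line, which runs along its y axis. Short bay on the -x side, long bay on the +x side.
- strip_seat: Place of strip and joint, axes as the jig's: four 7 mm dowels, 17 mm high, tapered, at x -24, y +-27 and x +24, y +-32 mm. The strip lies between them along y, 3 mm free each side; the plates' inner ends pass between them too, 3 mm free. Origin: place of the strip's underside centre, on the base (z 12 mm). The strongback belongs over it, feet 12 mm higher, its length along this x.
- plain_bay: Short bay, for the plain plate. Origin: place of its underside centre, 33 mm from the joint line, z 18 mm; y points away from the joint, along the plate. Strip carries the inner end, a 6 mm high, 32 mm wide pad (y 13 to 29 mm) the outer end. End stop, 36 mm wide, 12 mm above the origin, 3 mm beyond the plate. Sides free for fingers from y = -4 mm outwards.
- drilled_bay: Long bay, for the drilled plate. Origin: place of its underside centre, 53 mm from the joint line, z 18 mm; y points away from the joint, along the plate. Strip carries the inner end, a 6 mm high, 32 mm wide pad (y 22 to 38 mm) the outer end. End stop, 36 mm wide, 12 mm above the origin, 3 mm beyond the plate. Sides free for fingers from y = -24 mm outwards.
- clear_patch (a point): Middle of a bare stretch of table, about 110 x 110 mm, kept free: a part can be put down here for a while. It may stay empty.

How it is judged:
At the end, for the whole second after the job is handed in: Strip flat in its seat (12 mm, 11 deg); drilled and plain plate level in their bays on the strip (8 mm, 8 deg), at least 1.5 mm open between them; strongback upright across the gap, a foot on each plate (12 mm, 14 deg); all at rest (horizontal distance between each of backing_strip, strongback and strip_seat below 0.012 m and z of backing_strip in the frame of strip_seat below 0.003 m and angle between the y axis of backing_strip and the y axis of strip_seat, either way round below 0.2 rad and horizontal distance between drilled_plate and drilled_bay below 0.008 m and z of drilled_plate in the frame of drilled_bay between -0.0025 and 0.003 m and angle between each of drilled_plate, plain_plate's own z axis and vertical below 0.05 rad and angle between the y axis of drilled_plate and the y axis of drilled_bay, either way round below 0.15 rad and horizontal distance between plain_plate and plain_bay below 0.008 m and z of plain_plate in the frame of plain_bay between -0.0025 and 0.003 m and angle between the y axis of plain_plate and the y axis of plain_bay, either way round below 0.15 rad and horizontal distance between plain_plate and drilled_plate above 0.0815 m and z of strongback in the frame of strip_seat between 0.009 and 0.015 m and angle between the y axis of strongback and the x axis of strip_seat, either way round below 0.25 rad and angle between strongback's own z axis and vertical below 0.06 rad and linear speed of each of strongback, backing_strip, drilled_plate, plain_plate below 0.01 m/s); the robot touches nothing.
It also fails if it takes over 115 s, if anything falls off the work surface, if the arm or the gripper's body presses on something with over 40 N, if the wrist force passes 120 N, or if a joint passes its speed limit or range.

ROBOT

A 6-joint arm with a two-finger parallel gripper is mounted at the origin on a cart in front of the work surface, level with it; the furniture and walls round the work are solid. World frame = base frame: x ahead of the robot, y to its left, z up, the work surface at z = 0. Lengths are in m, angles in rad, forces in N, time in s.
With the tool pointing down it reaches from about 0.35 to 0.85 m from the base axis. Payload 8.1 kg.
Tool frame: the origin (TCP) lies at the centre of the arm's flange, where the gripper is bolted on; the fingertips stand 186 mm ahead of it and the grasp point (between the pads) lies 167 mm ahead of it; z points along the fingers, y is the direction in which the jaws open and shut (so a half turn about z gives the same grasp; the last joint's range is limited). The gripper opens to 93 mm and grips with 3 to 60 N. Pads are 15 mm wide; open, the fingers measure 128 mm over their backs; the gripper's body (75 mm by 188 mm) begins 65 mm behind the grasp point.
Start: joints at [-0.894, 0.13, 1.488, -0, 1.523, -0.085], TCP at [0.414, -0.434, 0.405] pointing down, gripper open.
Joint ranges: [-2.96, 2.96], [-0.89, 2.26], [0.02, 2.5], [-1.34, 4.48], [0, 2.73], [-2.66, 2.66]. Speed limits (rad/s): [2.39, 2.39, 2.79, 3.14, 3.14, 3.14].

INTERFACE

Orientations are given as a rotation vector (axis times angle).
In Python, from plant import robot, viewer, order gives the robot as it stands.
- The arm moves only by the tool apply_moves, never from a script. Its argument "deltas" is a list of rows, each a list of 3 entries, a list of its own where there are three numbers: the finger opening in mm, from 0 to 93, then the shift along the tool's x, y, z in mm, then the turn about the tool's z in rad. In form: [[grip, [dx, dy, dz], yaw], ...]. A call has 1 to 5 rows; each row shifts and turns the commanded pose from where the row before left it, along the tool's axes as they then stand; what a row does not reach is not made up. A row lasts 1/8 s, in which the tool goes at most 62.5 mm and 10.7 degrees, less where a joint would pass 70% of its speed; a pose out of reach is approached as far as the arm can. A call is refused whole if a number of a shift passes 62.5 or a number of a turn 0.188, either way. A call with a gripper value outside its range is refused whole. The fingers move at their own pace and stop on an object; "grip_force" is the grip in N (left out, the last holds). Time passes only in rows, so rows that do not move let the fingers close. It gives the time, the measured TCP pose, the force and the opening at its end, in the units of the state.
- robot.read_state(): the state, without advancing time (a new reading comes with each control period).
- viewer.read_camera(name): name is "side" or "top"; returns the picture (480x640x3 uint8, blue, green, red); there is no depth.
- viewer.get_calibration(name): a dict with "fx", "fy", "cx", "cy" (pixels), "distortion" ([k1, k2, p1, p2, k3] as OpenCV has them; the pictures are not rectified), "R" (3x3) and "t" (3): a world point X has camera coordinates R X + t. Camera axes: x right, y down, z forward; pixel columns grow to the right and rows downward; lengths in m; the calibration is good to about 2 mm. A picture is of the moment at which its call begins. get_calibration takes no time and is no camera call.
- order.close_job(): hands the job in, once; it reports no verdict.
The state is a dict: "t": time; "q": joint angles; "dq": joint speeds; "joint_torque": joint torques, N m; "tool_pos": TCP position; "orientation": TCP orientation; "force": force on the tool from outside, world axes, zero at the start; "wrist_torque": the same for the moment, N m; "opening": finger opening in m.
Only numpy, scipy, OpenCV 4.12 (cv2) and the standard library are available. Lean on these libraries where they do the work, as an engineer would, in place of code of your own. Each camera call takes 0.05 s, during which the arm holds its last target. There are 200 camera calls.

## Working session

There is one attempt and no reset: what is moved stays moved. The work goes in short steps, Python scripts to look and compute and a tool call to move; the robot and the scene stay as the last step left them, time stands still between calls to the robot, and variables do not carry over. Pictures are saved under pics/ and viewed, about 12 in all and at most 16, crops included, and the job is handed in when it is done.

Besides the shell and the picture viewer there is one more tool, called after "Request:" by a JSON object that holds its "name" and its "arguments". apply_moves: Moves the arm, as the interface text tells. Its arguments: {"type":"object","properties":{"deltas":{"type":"array"},"grip_force":{"type":"number"}},"required":["deltas"]}

```bash
mkdir -p pics; ls; python3 - <<'E'
from plant import robot, viewer, order
import cv2
for n in("top","side"):
    cv2.imwrite(f"pics/{n}0.png",viewer.read_camera(n)); print(n,viewer.get_calibration(n))
print(robot.read_state())
E
```

```text
pics
top {'fx': 471.971916377849, 'fy': 471.971916377849, 'cx': 316.6587369540872, 'cy': 242.24849941691272, 'distortion': array([-0.00853005,  0.        ,  0.        ,  0.        ,  0.        ]), 'R': array([[ 0.11123764, -0.99379287, -0.00138735],
       [-0.96972261, -0.10823779, -0.21891241],
       [ 0.21740343,  0.02569664, -0.97574353]]), 't': array([-0.0845771 ,  0.58124255,  0.76898197])}
side {'fx': 598.3632093895549, 'fy': 598.3632093895549, 'cx': 318.86523139046267, 'cy': 247.49449943533546, 'distortion': array([-0.07550922,  0.        ,  0.        ,  0.        ,  0.        ]), 'R': array([[ 0.91626152,  0.40056904, -0.00304498],
       [ 0.28399356, -0.65493019, -0.70029572],
       [-0.28251103,  0.64078927, -0.71384636]]), 't': array([-0.5241822 , -0.16192065,  1.09099749])}
{'t': 0.1, 'q': array([-8.94396652e-01,  1.31091805e-01,  1.48915157e+00, -5.23531004e-05,
        1.52297547e+00, -8.53753016e-02]), 'dq': array([-0.00181237, -0.00093623, -0.00149489, -0.00095769, -0.00219716,
       -0.0017969 ]), 'joint_torque': array([ 9.86876985e-04, -5.61342144e+01, -4.93092942e+01,  7.69797200e-02,
        2.90903309e-02, -1.43645075e-06]), 'tool_pos': array([ 0.4140204 , -0.43399482,  0.40379874]), 'orientation': array([-2.91501902e+00, -1.16730081e+00,  8.22095841e-04]), 'force': array([ 0.30698449,  0.11021077, -0.33444701]), 'wrist_torque': array([-0.01278018, -0.03186791, -0.03352098]), 'opening': 0.09279222279781271}
```

View pics/top0.png

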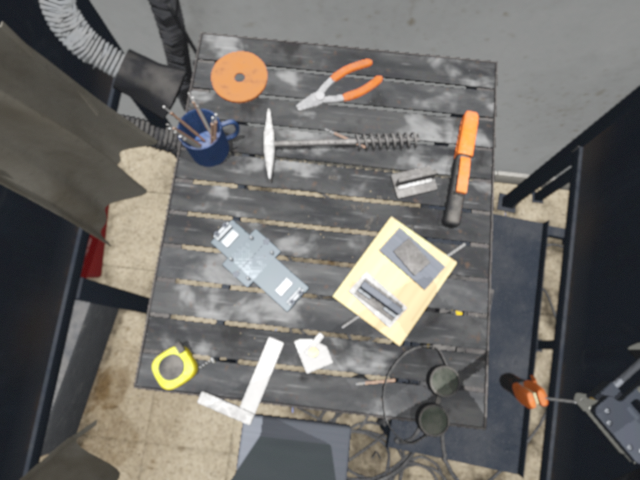

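View pics/side0.png

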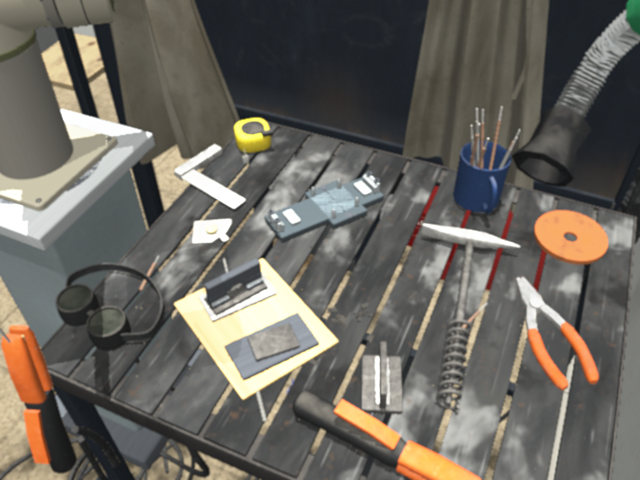

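```bash
cat > h.py <<'E'
from plant import robot, viewer, order
import cv2, numpy as np
from scipy.spatial.transform import Rotation as Ro
C={n:viewer.get_calibration(n) for n in("top","side")}
def K(c): return np.array([[c['fx'],0,c['cx']],[0,c['fy'],c['cy']],[0,0,1]])
def proj(n,P):
    c=C[n]; return cv2.projectPoints(np.asarray(P,float).reshape(-1,1,3),cv2.Rodrigues(c['R'])[0],c['t'],K(c),c['distortion'])[0][:,0]
def back(n,px,z):
    c=C[n]; u=cv2.undistortPoints(np.asarray(px,float).reshape(-1,1,2),K(c),c['distortion'])[:,0]
    d=np.c_[u,np.ones(len(u))]@c['R']; o=-c['R'].T@c['t']
    return o[:2]+d[:,:2]*((z-o[2])/d[:,2])[:,None]
def ortho(n,img,cx,cy,z,half=0.1,s=2000.):
    N=int(2*half*s); i,j=np.mgrid[0:N,0:N]
    P=np.stack([cx+half-(i+.5)/s,cy+half-(j+.5)/s,np.full(i.shape,z)],-1)
    m=proj(n,P.reshape(-1,3)).reshape(N,N,2).astype(np.float32)
    o=cv2.remap(img,m[...,0],m[...,1],cv2.INTER_CUBIC)
    for k in range(0,N,int(.02*s)):   # 20 mm ticks
        o[k,:6]=(0,0,255);o[:6,k]=(0,0,255)
    return o
def rect(cx,cy,z,yaw,lx,ly):
    c,s=np.cos(yaw),np.sin(yaw); a=np.array([[-1,-1],[1,-1],[1,1],[-1,1]])*[lx/2,ly/2]
    return np.c_[a@np.array([[c,s],[-s,c]])+[cx,cy],np.full(4,z)]
E
python3 - <<'E'
from h import *
k=back("top",[(395,281)],.012)[0]; j=back("top",[(260,264)],.012)[0]; print("kit",k,"jig",j)
print(back("top",[(220,224),(293,300)],.012), back("top",[(394,219),(457,264),(400,344),(333,291)],.006))
T=cv2.imread("pics/top0.png");S=cv2.imread("pics/side0.png")
r=[]
for n,I in(("top",T),("side",S)):
    r.append(np.hstack([ortho(n,I,*k,.012,.1,2900),ortho(n,I,*j,.012,.1,2900)]))
o=np.vstack(r); cv2.imwrite("pics/o1.png",cv2.resize(o,(800,800))[:,:]) if 0 else None
cv2.imwrite("pics/oT.png",cv2.resize(r[0],(800,400),interpolation=3)); 
cv2.imwrite("pics/oS.png",cv2.resize(r[1],(800,400),interpolation=3))
E
```

```text
kit [ 0.54190516 -0.16993867] jig [0.5457886 0.0820483]
[[0.61362038 0.16806801]
 [0.48629292 0.0128629 ]] [[ 0.66176468 -0.15995676]
 [ 0.58770005 -0.28391594]
 [ 0.42960035 -0.18845803]
 [ 0.51155629 -0.05826666]]
```

View pics/oT.png

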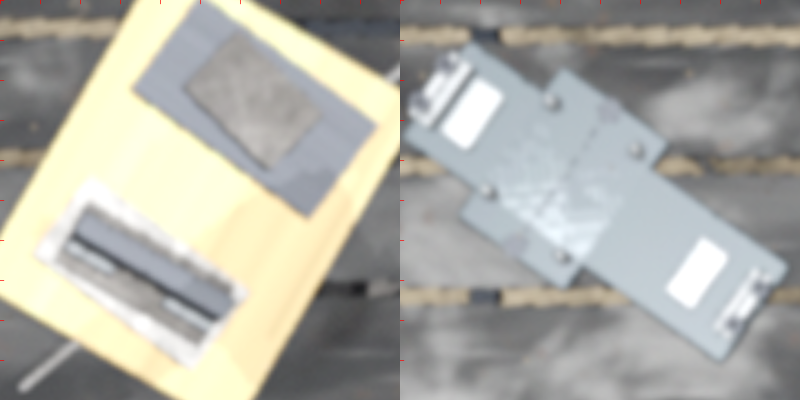

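View pics/oS.png

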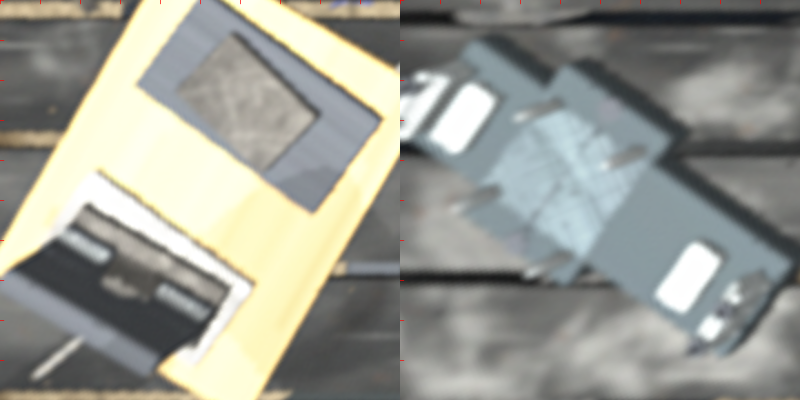

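```bash
cat >> h.py <<'E'
from scipy.optimize import minimize
def fit(n,img,poly,z,p0,sig=1.0,span=.008,names=None):
    """poly: local xy corners (m), closed; p=(cx,cy,yaw). maximise |gradient| normal to projected outline"""
    g=cv2.GaussianBlur(img.astype(np.float32),(0,0),sig); gx=cv2.Sobel(g,-1,1,0); gy=cv2.Sobel(g,-1,0,1)
    poly=np.asarray(poly,float); pts=[];idx=[]
    for i in range(len(poly)):
        a,b=poly[i],poly[(i+1)%len(poly)]; m=max(6,int(np.linalg.norm(b-a)/.001))
        t=np.linspace(.06,.94,m)[:,None]; pts.append(a+(b-a)*t); idx+=[(b-a)/np.linalg.norm(b-a)]*m
    pts=np.vstack(pts); tan=np.array(idx)
    def cost(p):
        R=np.array([[np.cos(p[2]),-np.sin(p[2])],[np.sin(p[2]),np.cos(p[2])]])
        w=pts@R.T+p[:2]; e=(pts+tan*.001)@R.T+p[:2]; zz=np.full(len(w),z)
        a=proj(n,np.c_[w,zz]).astype(np.float32); b=proj(n,np.c_[e,zz]); d=b-a; d/=np.linalg.norm(d,axis=1)[:,None]
        s=lambda f:cv2.remap(f,a[:,0].copy(),a[:,1].copy(),cv2.INTER_LINEAR).reshape(len(w),-1)
        G=np.abs(-s(gx)*d[:,1:]+s(gy)*d[:,:1]).max(1)
        return -np.mean(np.minimum(G,120))
    best=None
    rng=np.random.default_rng(0)
    for k in range(60):
        q=np.array(p0)+rng.uniform(-1,1,3)*[span,span,.08]*(k>0)
        c=cost(q)
        if best is None or c<best[0]: best=(c,q)
    r=minimize(cost,best[1],method="Nelder-Mead",options=dict(initial_simplex=best[1]+np.array([[0,0,0],[.002,0,0],[0,.002,0],[0,0,.03]]),xatol=1e-5))
    return r.x,-r.fun
def R4(lx,ly): return np.array([[-1,-1],[1,-1],[1,1],[-1,1]])*[lx/2,ly/2]
JIG=np.array([[-78,-30],[-33,-30],[-33,-46],[33,-46],[33,-30],[118,-30],[118,30],[33,30],[33,46],[-33,46],[-33,30],[-78,30]])/1000.
JC=JIG[[2,3,8,9]]
def draw(n,img,poly,z,p,col=(0,255,0)):
    R=np.array([[np.cos(p[2]),-np.sin(p[2])],[np.sin(p[2]),np.cos(p[2])]]); w=np.asarray(poly)@R.T+p[:2]
    S=4; a=proj(n,np.c_[w,np.full(len(w),z)]); return a
E
cat > f1.py <<'E'
from h import *
I={"top":cv2.imread("pics/top0.png"),"side":cv2.imread("pics/side0.png")}
Y=lambda du,dv: np.arctan2(-du,-dv)   # panel dir -> world angle
W=lambda u,v:(.54191+.1-v*.0005,-.16994+.1-u*.0005)
py=lambda du,dv:Y(du,dv)-np.pi/2
objs={"jig":(JIG,.012,(.5568,.0995,np.arctan2(-.8077,-.59))),
"offcut":(R4(.06,.112),.012,(*W(258,108),py(172,125))),
"plain":(R4(.04,.06),.018,(*W(254,99),py(82,73))),
"drilled":(R4(.05,.1),.012,(*W(143,274),py(150,112))),
"bar":(R4(.012,.084),.058,(.5053,-.1436,py(150,95)))}
for k,(P,z,p0) in objs.items():
    for n in I:
        x,s=fit(n,I[n],P,z,p0); print(k,n,np.round(x*[1000,1000,57.3],1),round(s),"init",np.round(np.array(p0)*[1000,1000,57.3],1))
        a=draw(n,I[n],P,z,x)
        I.setdefault("d",{}) if 0 else None
        globals().setdefault("D",{}).setdefault(n,[]).append(a)
out=[]
for n,b in(("top",(200,200,280,160)),("side",(165,160,280,240))):
    im=cv2.imread(f"pics/{n}0.png"); x,y,w,h=b; S=2.8
    c=cv2.resize(im[y:y+h,x:x+w],None,fx=S,fy=S,interpolation=cv2.INTER_CUBIC)
    for a in D[n]: cv2.polylines(c,[np.int32(np.round(((a+.5-[x,y])*S-.5)))],True,(0,0,255),1)
    out.append(c)
cv2.imwrite("pics/fT.png",out[0]);cv2.imwrite("pics/fS.png",out[1][:600])
o=np.vstack([cv2.resize(out[0],None,fx=.53,fy=.53),cv2.resize(out[1],None,fx=.53,fy=.53)]);
E
python3 f1.py
```

```text
jig top [ 557.9  101.  -125.3] 104 init [ 556.8   99.5 -126.2]
jig side [ 556.9   97.5 -125.4] 100 init [ 556.8   99.5 -126.2]
offcut top [ 587.9 -196.9 -216. ] 120 init [ 587.9 -198.9 -216. ]
offcut side [ 590.3 -199.9 -215.9] 120 init [ 587.9 -198.9 -216. ]
plain top [ 594.5 -197.3 -217.8] 61 init [ 592.4 -196.9 -221.7]
plain side [ 590.7 -194.2 -219. ] 89 init [ 592.4 -196.9 -221.7]
drilled top [ 506.  -140.2 -216.9] 72 init [ 504.9 -141.4 -216.8]
drilled side [ 499.4 -135.5 -213.3] 106 init [ 504.9 -141.4 -216.8]
bar top [ 506.4 -141.4 -210.6] 120 init [ 505.3 -143.6 -212.4]
bar side [ 505.6 -144.6 -209.7] 108 init [ 505.3 -143.6 -212.4]
```

View pics/fT.png

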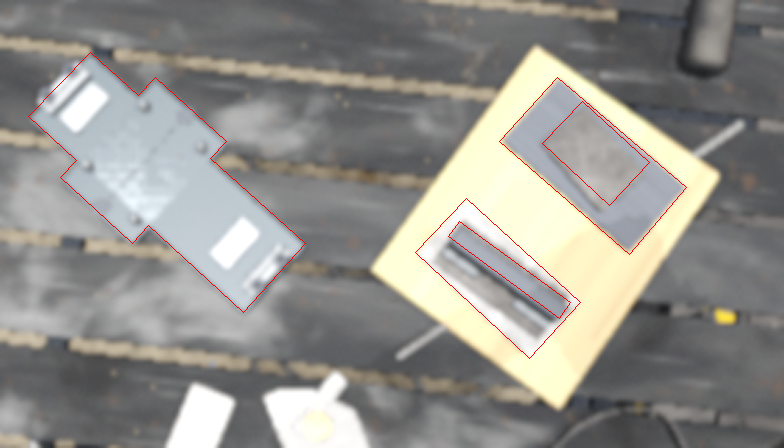

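```bash
cat >> h.py <<'E'
def plan(x,y,z,jaw,maxd=60,maxt=.18,path=None):
    """rows from measured pose to TCP target (m), jaw=angle of tool y (deg, mod 180)"""
    s=robot.read_state(); Rm=Ro.from_rotvec(s['orientation']).as_matrix()
    a=np.degrees(np.arctan2(Rm[1,1],Rm[0,1])); d=(jaw-a+90)%180-90; w=-np.radians(d)  # tool z down
    D=np.array([x,y,z])-s['tool_pos']
    n=int(max(np.ceil(np.abs(D@Rm).max()*1000/maxd*1.1),np.ceil(abs(w)/maxt),1))
    print("pos",np.round(s['tool_pos']*1000,1),"jaw",round(a,2),"tilt",np.round(Rm[:,2],4),"q6",round(s['q'][5],2),"f",np.round(s['force'],1),"open",round(s['opening']*1000,1),"t",round(s['t'],2))
    rows=[]; 
    for i in range(n):
        Ri=Ro.from_matrix(Rm)*Ro.from_rotvec([0,0,w*i/n]); l=Ri.inv().apply(D/n)*1000
        rows.append([[round(float(v),1) for v in l],round(w/n,3)])
    print(*rows,sep="\n")
E
python3 - <<'E'
from h import *
print(back("top",[(325,200),(300,105),(270,180),(300,140),(405,140)],0))
plan(.506,-.143,.30,149.8)
E
```

```text
[[ 0.68684654 -0.02454568]
 [ 0.8827771   0.04790262]
 [ 0.7157398   0.08722818]
 [ 0.8063336   0.03873624]
 [ 0.8296645  -0.1703443 ]]
pos [ 414.  -434.   403.8] jaw -46.35 tilt [-0.0011  0.0012 -1.    ] q6 -0.09 f [ 0.3  0.1 -0.3] open 92.8 t 0.1
[[53.5, -29.4, 20.8], np.float64(-0.056)]
[[55.1, -26.3, 20.8], np.float64(-0.056)]
[[56.4, -23.2, 20.8], np.float64(-0.056)]
[[57.7, -20.0, 20.8], np.float64(-0.056)]
[[58.7, -16.7, 20.8], np.float64(-0.056)]
```

Request:
{"name": "apply_moves", "arguments": {"deltas": [[93, [53.5, -29.4, 20.8], -0.056], [93, [55.1, -26.3, 20.8], -0.056], [93, [56.4, -23.2, 20.8], -0.056], [93, [57.7, -20.0, 20.8], -0.056], [93, [58.7, -16.7, 20.8], -0.056]], "grip_force": 30}}

```text
t: 0.72
tool_pos: [0.5037, -0.1503, 0.3031]
orientation: [-2.724, -1.565, 0.0]
force: [0.7, 1.2, 0.3]
opening: 0.0931
```

Request:
{"name": "apply_moves", "arguments": {"deltas": [[93, [0, 0, 0], 0]]}}

```text
t: 0.85
tool_pos: [0.5034, -0.1482, 0.3014]
orientation: [-2.717, -1.569, 0.003]
force: [-0.5, -1.2, 0.9]
opening: 0.0933
```

```bash
python3 - <<'E'
from h import *
plan(.506,-.143,.215,149.8)
E
```

```text
pos [ 503.4 -148.2  301.4] jaw -29.98 tilt [-0.0039  0.0026 -1.    ] q6 0.14 f [-0.5 -1.2  0.9] open 93.3 t 0.85
[[2.9, 0.0, 43.2], np.float64(0.002)]
[[2.9, 0.0, 43.2], np.float64(0.002)]
```

Request:
{"name": "apply_moves", "arguments": {"deltas": [[93, [2.5, 0, 43], 0.002], [93, [2.5, 0, 30], 0.002], [93, [0, 0, 13], 0], [30, [0, 0, 0], 0], [10, [0, 0, 0], 0]]}}

```text
t: 1.48
tool_pos: [0.5067, -0.1486, 0.2195]
orientation: [2.727, 1.556, 0.002]
force: [-0.1, -0.2, 0.3]
opening: 0.0774
```

Request:
{"name": "apply_moves", "arguments": {"deltas": [[5, [0, 0, 0], 0], [5, [0, 0, 0], 0], [5, [0, 0, 0], 0], [5, [0, 0, 0], 0]]}}

```text
t: 1.98
tool_pos: [0.5062, -0.1478, 0.218]
orientation: [2.728, 1.558, 0.0]
force: [-0.7, 0.3, 0.1]
opening: 0.0374
```

```bash
python3 - <<'E'
from h import *
plan(.506,-.143,.29,149.8)
E
```

```text
pos [ 506.2 -147.8  218. ] jaw -30.53 tilt [ 1.e-04 -1.e-04 -1.e+00] q6 0.15 f [-0.7  0.3  0.1] open 37.4 t 1.98
[[2.0, -1.3, -36.0], np.float64(-0.003)]
[[2.1, -1.3, -36.0], np.float64(-0.003)]
```

Request:
{"name": "apply_moves", "arguments": {"deltas": [[8, [4, -2, 0], 0], [8, [0, 0, 0], 0], [8, [0, 0, 0], 0], [8, [0, 0, 0], 0]]}}

```text
t: 2.48
tool_pos: [0.5063, -0.1432, 0.2178]
orientation: [-2.727, -1.558, 0.0]
force: [-0.1, 1.8, -0.1]
opening: 0.0117
```

Request:
{"name": "apply_moves", "arguments": {"deltas": [[8, [0, 0, -10], 0], [8, [0, 0, -30], 0], [8, [0, 0, -40], 0], [8, [0, 0, -10], 0]]}}

```text
t: 2.98
tool_pos: [0.5075, -0.144, 0.3114]
orientation: [2.724, 1.556, 0.006]
force: [0.2, -0.4, -2.1]
opening: 0.0115
```

```bash
python3 - <<'E'
from h import *
plan(.687,-.025,.25,149.8)
for n in("top","side"): cv2.imwrite(f"pics/{n}1.png",viewer.read_camera(n))
a=cv2.imread("pics/top1.png")[190:370,300:480];b=cv2.imread("pics/side1.png")[220:400,160:340]
cv2.imwrite("pics/v1.png",np.hstack([cv2.resize(c,(400,400),interpolation=2) for c in(a,b)]))
E
```

```text
pos [ 507.5 -144.   311.4] jaw -30.55 tilt [ 0.0053 -0.0022 -1.    ] q6 0.16 f [ 0.2 -0.4 -2.1] open 11.5 t 2.98
[[48.4, 23.4, 15.5], np.float64(-0.002)]
[[48.4, 23.5, 15.5], np.float64(-0.002)]
[[48.3, 23.6, 15.5], np.float64(-0.002)]
[[48.3, 23.7, 15.5], np.float64(-0.002)]
```

View pics/v1.png

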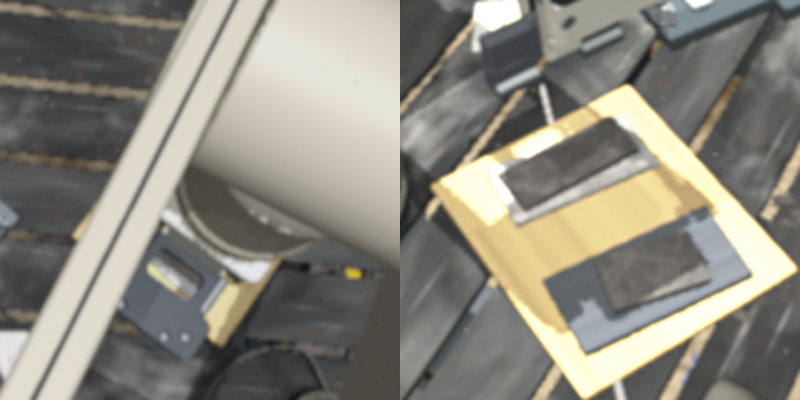

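Request:
{"name": "apply_moves", "arguments": {"deltas": [[8, [50, 23.4, 14], 0], [8, [50, 23.5, 14], 0], [8, [50, 23.6, 14], 0], [8, [47, 23.7, 14], 0], [8, [0, 0, 0], 0]]}}

```text
t: 3.7
tool_pos: [0.6877, -0.0189, 0.2447]
orientation: [-2.721, -1.559, 0.01]
force: [-1.3, 0.5, -2.9]
opening: 0.0117
```

```bash
python3 - <<'E'
from h import *
plan(.687,-.025,.202,149.5)
E
```

```text
pos [687.7 -18.9 244.7] jaw -30.37 tilt [-0.0085  0.0015 -1.    ] q6 0.43 f [-1.3  0.5 -2.9] open 11.7 t 3.7
[[-5.5, 2.9, 42.7], np.float64(0.002)]
```

Request:
{"name": "apply_moves", "arguments": {"deltas": [[8, [-5, 2, 20], 0], [8, [0, 0, 15], 0], [8, [0, 0, 6], 0], [8, [0, 0, 1.5], 0], [8, [0, 0, 0], 0]]}}

```text
t: 4.32
tool_pos: [0.687, -0.0272, 0.2103]
orientation: [2.728, 1.557, 0.002]
force: [0.4, -0.9, -3.0]
opening: 0.0118
```

```bash
python3 - <<'E'
from h import *
plan(.687,-.025,.200,149.5)
E
```

```text
pos [687.  -27.2 210.3] jaw -30.56 tilt [ 1.2e-03 -1.0e-04 -1.0e+00] q6 0.42 f [ 0.4 -0.9 -3. ] open 11.8 t 4.33
[[1.9, -1.1, 10.3], np.float64(-0.001)]
```

Request:
{"name": "apply_moves", "arguments": {"deltas": [[8, [0, 0, 6], 0], [8, [0, 0, 2.5], 0], [8, [0, 0, 1], 0], [8, [0, 0, 0], 0]]}}

```text
t: 4.82
tool_pos: [0.6869, -0.0269, 0.1999]
orientation: [2.728, 1.558, 0.0]
force: [0.6, -0.3, -2.9]
opening: 0.0117
```

Request:
{"name": "apply_moves", "arguments": {"deltas": [[8, [0, 0, 1], 0], [8, [0, 0, 0], 0]]}}

```text
t: 5.08
tool_pos: [0.687, -0.0269, 0.1999]
orientation: [2.728, 1.558, 0.001]
force: [-3.8, 0.3, 5.3]
opening: 0.0119
```

Request:
{"name": "apply_moves", "arguments": {"deltas": [[40, [0, 0, -0.5], 0], [93, [0, 0, 0], 0], [93, [0, 0, 0], 0], [93, [0, 0, -40], 0], [93, [0, 0, -60], 0]]}}

```text
t: 5.7
tool_pos: [0.6857, -0.0269, 0.2973]
orientation: [-2.725, -1.556, 0.007]
force: [0.6, -0.8, 1.3]
opening: 0.0574
```

```bash
python3 - <<'E'
from h import *
plan(.51,-.30,.32,144)
E
```

```text
pos [685.7 -26.9 297.3] jaw -30.54 tilt [-5.8e-03  6.0e-04 -1.0e+00] q6 0.42 f [ 0.6 -0.8  1.3] open 57.4 t 5.7
[[-54.1, -2.1, -3.6], np.float64(0.016)]
[[-54.1, -1.3, -3.6], np.float64(0.016)]
[[-54.1, -0.4, -3.6], np.float64(0.016)]
[[-54.1, 0.5, -3.6], np.float64(0.016)]
[[-54.1, 1.3, -3.6], np.float64(0.016)]
[[-54.1, 2.2, -3.6], np.float64(0.016)]
```

Request:
{"name": "apply_moves", "arguments": {"deltas": [[93, [-58, 0, -5], 0.016], [93, [-60, 0, -10], 0.016], [93, [-60, 0, -10], 0.016], [93, [-60, 0, -10], 0.016], [93, [-60, 0, -10], 0.016]]}}

```text
t: 6.32
tool_pos: [0.526, -0.28, 0.3449]
orientation: [2.788, 1.447, 0.0]
force: [0.4, -0.1, 0.1]
opening: 0.0928
```

Request:
{"name": "apply_moves", "arguments": {"deltas": [[93, [-55, -10, -10], 0], [93, [-50, -20, -10], 0], [93, [0, 0, 0], 0]]}}

```text
t: 6.7
tool_pos: [0.44, -0.3495, 0.3656]
orientation: [2.79, 1.44, -0.0]
force: [0.1, 0.4, -0.4]
opening: 0.093
```

```bash
cat > f2.py <<'E'
from h import *
import sys
plan(.505,-.14,.25,143)
I={n:viewer.read_camera(n) for n in("top","side")}
for n in I: cv2.imwrite(f"pics/{n}2.png",I[n])
D={}
y=lambda a:np.radians(a)
for k,P,z,p0 in [("jig",JIG,.012,(.5575,.0995,y(-125.3))),("offcut",R4(.06,.112),.012,(.589,-.198,y(-216))),("plain",R4(.04,.06),.018,(.593,-.197,y(-218.5))),
 ("drilled",R4(.05,.1),.012,(.504,-.139,y(-216))),("strip",R4(.035,.085),.018,(.505,-.141,y(-212))),("bar",R4(.012,.084),.04,(.687,-.027,y(-210.5)))]:
    for n in I:
        x,s=fit(n,I[n],P,z,p0); print(k,n,np.round(x*[1000,1000,57.2958],1),round(s)); D.setdefault(n,[]).append(draw(n,0,P,z,x))
o=[]
for n,(x,yy,w,h) in(("top",(290,180,180,180)),("side",(160,230,200,200))):
    S=400/w; c=cv2.resize(I[n][yy:yy+h,x:x+w],(400,400),interpolation=2)
    for a in D[n]: cv2.polylines(c,[np.int32(np.round((a+.5-[x,yy])*S-.5))],True,(0,0,255),1)
    o.append(c)
cv2.imwrite("pics/v2.png",np.hstack(o))
E
python3 f2.py
```

```text
pos [ 440.  -349.5  365.6] jaw -35.38 tilt [ 8.0e-04 -1.9e-03 -1.0e+00] q6 -0.14 f [ 0.1  0.4 -0.4] open 93.0 t 6.7
[[52.2, -17.1, 28.8], np.float64(0.007)]
[[52.0, -17.5, 28.8], np.float64(0.007)]
[[51.9, -17.9, 28.8], np.float64(0.007)]
[[51.8, -18.2, 28.8], np.float64(0.007)]
jig top [ 558.   101.  -125.4] 104
jig side [ 556.8   97.6 -125.2] 100
offcut top [ 589. -198. -216.] 120
offcut side [ 590.5 -200.6 -217. ] 120
plain top [ 594.6 -197.4 -218. ] 61
plain side [ 591.1 -194.2 -224.7] 91
drilled top [ 505.6 -140.6 -216.8] 74
drilled side [ 510.2 -143.2 -215.1] 111
strip top [ 503.7 -141.7 -211.4] 120
strip side [ 506.3 -144.2 -210.4] 120
bar top [ 685.9  -27.  -211. ] 118
bar side [ 687.6  -28.9 -208.6] 119
```

View pics/v2.png

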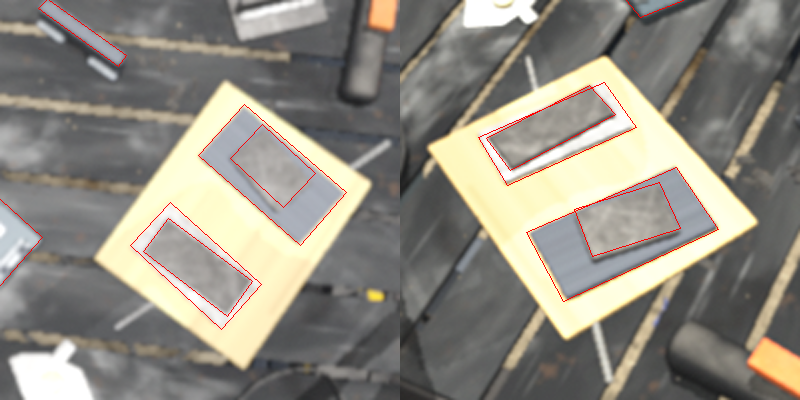

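```bash
python3 - <<'E'
from h import *
plan(.505,-.143,.23,149.1)
a=cv2.imread("pics/top2.png")[225:300,375:460];b=cv2.imread("pics/side2.png")[305:385,215:325]
cv2.imwrite("pics/v3.png",np.hstack([cv2.resize(c,(400,400),interpolation=2) for c in(a,b)]))
E
```

```text
pos [ 442.1 -347.5  364.7] jaw -35.22 tilt [ 8.e-04 -2.e-04 -1.e+00] q6 -0.14 f [ 0.2 -0.5 -0.1] open 92.9 t 6.8
[[50.8, -16.7, 33.7], np.float64(-0.019)]
[[51.1, -15.7, 33.7], np.float64(-0.019)]
[[51.4, -14.7, 33.7], np.float64(-0.019)]
[[51.7, -13.8, 33.7], np.float64(-0.019)]
```

View pics/v3.png

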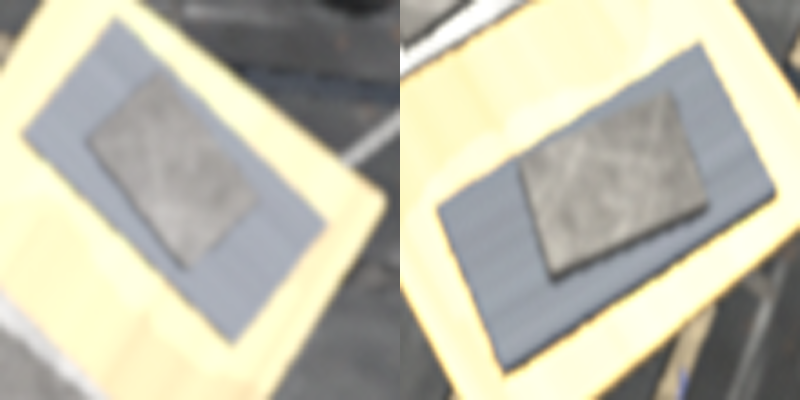

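```bash
python3 - <<'E'
from h import *
T=np.array([(155,70),(260,197),(187,265),(87,143)]);S=np.array([(520,165),(668,90),(708,203),(553,268)])
for n,p in(("top",T/[4.706,5.333]+[375-.5,225-.5]),("side",S/[3.636,5]+[215-.5,305-.5])):
    w=back(n,p,.018)*1000; e=[w[(i+1)%4]-w[i] for i in range(4)]
    print(n,w.mean(0),[np.round(np.linalg.norm(v)) for v in e],[np.round(np.degrees(np.arctan2(v[1],v[0]))) for v in e])
E
```

```text
top [ 590.70449167 -195.15780341] [np.float64(60.0), np.float64(38.0), np.float64(57.0), np.float64(38.0)] [np.float64(-133.0), np.float64(135.0), np.float64(48.0), np.float64(-41.0)]
side [ 724.92970996 -138.93930203] [np.float64(61.0), np.float64(39.0), np.float64(60.0), np.float64(34.0)] [np.float64(47.0), np.float64(-50.0), np.float64(-137.0), np.float64(131.0)]
```

Request:
{"name": "apply_moves", "arguments": {"deltas": [[55, [52, -17, 35], -0.019], [55, [53, -16, 35], -0.019], [55, [53, -15, 35], -0.019], [55, [53, -14, 30], -0.019], [55, [0, 0, 0], 0]]}}

```text
t: 7.42
tool_pos: [0.5047, -0.1382, 0.2302]
orientation: [-2.721, -1.559, 0.005]
force: [-0.8, -1.1, -0.7]
opening: 0.0555
```

```bash
python3 - <<'E'
from h import *
plan(.505,-.143,.205,149.1)
E
```

```text
pos [ 504.7 -138.2  230.2] jaw -30.38 tilt [-0.0056  0.0034 -1.    ] q6 0.16 f [-0.8 -1.1 -0.7] open 55.5 t 7.42
[[-4.0, 2.8, 25.1], np.float64(0.009)]
```

Request:
{"name": "apply_moves", "arguments": {"deltas": [[55, [-3, 2.0, 12], 0.005], [55, [0, 0, 8], 0], [55, [0, 0, 0], 0]]}}

```text
t: 7.8
tool_pos: [0.5048, -0.148, 0.2132]
orientation: [-2.736, -1.543, 0.001]
force: [0.1, 0.3, 0.3]
opening: 0.055
```

```bash
python3 - <<'E'
from h import *
S=np.array([(120,165),(268,90),(308,203),(153,268)])
w=back("side",S/[3.636,5]+[215-.5,305-.5],.018)*1000; e=[w[(i+1)%4]-w[i] for i in range(4)]
print(w.mean(0),[np.round(np.linalg.norm(v)) for v in e],[np.round(np.degrees(np.arctan2(v[1],v[0]))) for v in e])
plan(.505,-.143,.1995,149.1)
E
```

```text
[ 592.23874915 -196.54154152] [np.float64(58.0), np.float64(40.0), np.float64(58.0), np.float64(35.0)] [np.float64(49.0), np.float64(-43.0), np.float64(-136.0), np.float64(137.0)]
pos [ 504.8 -148.   213.2] jaw -31.16 tilt [-1.e-03  3.e-04 -1.e+00] q6 0.16 f [0.1 0.3 0.3] open 55.0 t 7.8
[[4.4, -2.4, 13.7], np.float64(-0.004)]
```

Request:
{"name": "apply_moves", "arguments": {"deltas": [[55, [4.4, -2.4, 8], 0], [55, [0, 0, 4], 0], [55, [0, 0, 0], 0], [55, [0, 0, 0], 0]]}}

```text
t: 8.3
tool_pos: [0.5055, -0.1422, 0.202]
orientation: [2.735, 1.546, 0.0]
force: [-0.3, -0.7, -0.3]
opening: 0.055
```

Down to 0.1995 and grip.

Request:
{"name": "apply_moves", "arguments": {"deltas": [[55, [0, 0, 2.5], 0], [30, [0, 0, 0], 0], [30, [0, 0, 0], 0], [30, [0, 0, 0], 0], [30, [0, 0, 0], 0]]}}

```text
t: 8.93
tool_pos: [0.5054, -0.1421, 0.1994]
orientation: [2.735, 1.546, 0.0]
force: [0.3, 0.2, -0.3]
opening: 0.0345
```

Request:
{"name": "apply_moves", "arguments": {"deltas": [[28, [0, 0, 0], 0], [28, [0, 0, -10], 0], [28, [0, 0, -40], 0], [28, [0, 0, -10], 0], [28, [0, 0, 0], 0]]}}

```text
t: 9.55
tool_pos: [0.5058, -0.1423, 0.2601]
orientation: [2.733, 1.545, 0.002]
force: [-0.1, -0.1, -1.1]
opening: 0.0343
```

```bash
python3 - <<'E'
from h import *
plan(.5574,.0993,.26,54.7)
plan(.5574,.0993,.26,-125.3)
E
```

```text
pos [ 505.8 -142.3  260.1] jaw -31.05 tilt [ 2.1e-03 -8.0e-04 -1.0e+00] q6 0.17 f [-0.1 -0.1 -1.1] open 34.3 t 9.55
[[26.0, -8.9, 0.0], np.float64(-0.166)]
[[27.1, -4.5, 0.0], np.float64(-0.166)]
[[27.4, 0.0, 0.0], np.float64(-0.166)]
[[27.1, 4.6, 0.0], np.float64(-0.166)]
[[25.9, 9.0, 0.0], np.float64(-0.166)]
[[24.1, 13.2, 0.0], np.float64(-0.166)]
[[21.6, 17.0, 0.0], np.float64(-0.166)]
[[18.5, 20.3, 0.0], np.float64(-0.166)]
[[14.9, 23.1, 0.0], np.float64(-0.166)]
pos [ 505.8 -142.3  260.1] jaw -31.05 tilt [ 2.1e-03 -8.0e-04 -1.0e+00] q6 0.17 f [-0.1 -0.1 -1.1] open 34.3 t 9.55
[[26.0, -8.9, 0.0], np.float64(-0.166)]
[[27.1, -4.5, 0.0], np.float64(-0.166)]
[[27.4, 0.0, 0.0], np.float64(-0.166)]
[[27.1, 4.6, 0.0], np.float64(-0.166)]
[[25.9, 9.0, 0.0], np.float64(-0.166)]
[[24.1, 13.2, 0.0], np.float64(-0.166)]
[[21.6, 17.0, 0.0], np.float64(-0.166)]
[[18.5, 20.3, 0.0], np.float64(-0.166)]
[[14.9, 23.1, 0.0], np.float64(-0.166)]
```

Request:
{"name": "apply_moves", "arguments": {"deltas": [[28, [26.0, -8.9, 0], -0.166], [28, [27.1, -4.5, 0], -0.166], [28, [27.4, 0, 0], -0.166], [28, [27.1, 4.6, 0], -0.166], [28, [25.9, 9, 0], -0.166]]}}

```text
t: 10.18
tool_pos: [0.5336, -0.007, 0.2573]
orientation: [-1.871, -2.521, 0.002]
force: [-0.3, 0.2, -1.7]
opening: 0.0344
```

Request:
{"name": "apply_moves", "arguments": {"deltas": [[28, [24.1, 13.2, 0], -0.166], [28, [21.6, 17, 0], -0.166], [28, [18.5, 20.3, 0], -0.166], [28, [14.9, 23.1, 0], -0.166], [28, [0, 0, 0], 0]]}}

```text
t: 10.8
tool_pos: [0.5568, 0.101, 0.2574]
orientation: [-0.951, -2.991, 0.001]
force: [-0.7, -0.6, -1.5]
opening: 0.0344
```

Request:
{"name": "apply_moves", "arguments": {"deltas": [[28, [0, 0, 0], 0]]}}

```text
t: 10.92
tool_pos: [0.5568, 0.0992, 0.2579]
orientation: [-0.959, -2.99, 0.002]
force: [-0.4, -0.3, -1.6]
opening: 0.0343
```

```bash
python3 - <<'E'
from h import *
plan(.5574,.0993,.225,54.7)
I=viewer.read_camera("side"); cv2.imwrite("pics/side3.png",I)
I=viewer.read_camera("top"); cv2.imwrite("pics/top3.png",I)
E
```

```text
pos [556.8  99.2 257.9] jaw 54.44 tilt [-2.2e-03 -6.0e-04 -1.0e+00] q6 -0.86 f [-0.4 -0.3 -1.6] open 34.3 t 10.93
[[-0.4, 0.5, 32.9], np.float64(-0.005)]
```

Request:
{"name": "apply_moves", "arguments": {"deltas": [[28, [-0.4, 0.5, 22], -0.005], [28, [0, 0, 14], 0], [28, [0, 0, 2], 0], [28, [0, 0, 0], 0], [28, [0, 0, 0], 0]]}}

```text
t: 11.65
tool_pos: [0.5585, 0.0997, 0.2222]
orientation: [0.949, 2.994, 0.001]
force: [-0.3, -0.5, -1.1]
opening: 0.0346
```

```bash
python3 - <<'E'
from h import *
plan(.5574,.0993,.2,54.7)
I={n:viewer.read_camera(n) for n in("side","top")}
z=.029
o=[]
for n,(x,y,w,h) in(("top",(205,210,120,120)),("side",(260,150,130,130))):
    a=cv2.resize(I[n][y:y+h,x:x+w],(400,400),interpolation=2); S=400/w
    c,s=np.cos(np.radians(-125.3)),np.sin(np.radians(-125.3))
    for p in [(-24,27),(-24,-27),(24,32),(24,-32)]:
        X=[.5574+(c*p[0]-s*p[1])/1e3,.0993+(s*p[0]+c*p[1])/1e3]
        q=(proj(n,[[*X,.029]])[0]+.5-[x,y])*S; cv2.circle(a,tuple(int(v) for v in q),6,(0,0,255),1)
    o.append(a)
cv2.imwrite("pics/v4.png",np.hstack(o))
E
```

```text
pos [558.5  99.7 222.2] jaw 54.82 tilt [ 1.3e-03  1.0e-04 -1.0e+00] q6 -0.87 f [-0.3 -0.5 -1.1] open 34.6 t 11.65
[[0.7, -0.9, 22.2], np.float64(0.002)]
```

View pics/v4.png

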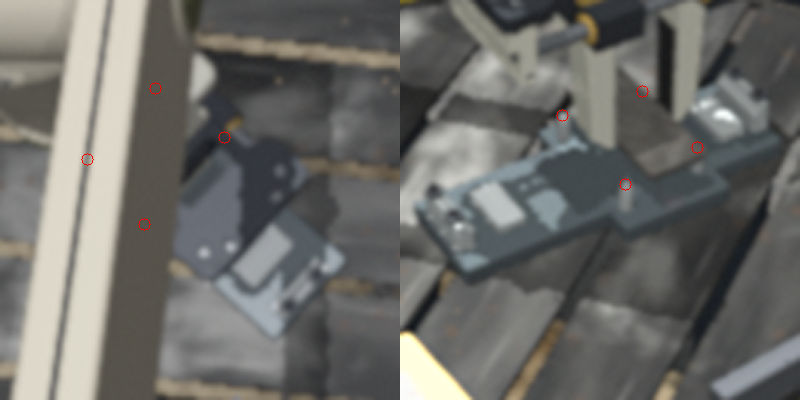

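Request:
{"name": "apply_moves", "arguments": {"deltas": [[28, [0.7, -0.9, 5], 0], [28, [0, 0, 5], 0], [28, [0, 0, 4], 0], [28, [0, 0, 0], 0]]}}

```text
t: 12.25
tool_pos: [0.5566, 0.0993, 0.2066]
orientation: [-0.949, -2.994, 0.001]
force: [-0.7, 1.1, -1.2]
opening: 0.0345
```

Request:
{"name": "apply_moves", "arguments": {"deltas": [[28, [0, 0, 4], 0], [28, [0, 0, 2.5], 0], [28, [0, 0, 0], 0]]}}

```text
t: 12.62
tool_pos: [0.5568, 0.0993, 0.2005]
orientation: [-0.949, -2.994, 0.0]
force: [0.7, -0.4, -2.4]
opening: 0.0345
```

Request:
{"name": "apply_moves", "arguments": {"deltas": [[28, [0, 0, 1], 0], [28, [0, 0, 0.5], 0], [28, [0, 0, 0], 0]]}}

```text
t: 13.0
tool_pos: [0.557, 0.0994, 0.1994]
orientation: [0.949, 2.995, 0.0]
force: [-0.4, -0.4, -1.4]
opening: 0.0341
```

Request:
{"name": "apply_moves", "arguments": {"deltas": [[28, [0, 0, 0.5], 0], [28, [0, 0, 0], 0], [45, [0, 0, 0], 0], [50, [0, 0, 0], 0], [50, [0, 0, 0], 0]]}}

```text
t: 13.62
tool_pos: [0.557, 0.0994, 0.1987]
orientation: [0.949, 2.995, 0.0]
force: [-0.3, -0.1, -0.2]
opening: 0.0498
```

Request:
{"name": "apply_moves", "arguments": {"deltas": [[50, [0, 0, -20], 0], [50, [0, 0, -60], 0], [50, [0, 0, -40], 0], [60, [-40, 20, 0], 0.15], [60, [-40, 20, 0], 0.15]]}}

```text
t: 14.25
tool_pos: [0.6452, 0.0798, 0.3225]
orientation: [1.39, 2.813, 0.004]
force: [0.2, 0.1, -0.7]
opening: 0.0593
```

```bash
python3 - <<'E'
from h import *
plan(.47,-.34,.34,140)
E
```

```text
pos [645.2  79.8 322.5] jaw 37.42 tilt [ 4.5e-03  4.0e-04 -1.0e+00] q6 -0.61 f [ 0.2  0.1 -0.7] open 59.3 t 14.25
[[-28.4, -49.3, -2.3], np.float64(0.169)]
[[-36.2, -43.8, -2.3], np.float64(0.169)]
[[-43.1, -37.1, -2.3], np.float64(0.169)]
[[-48.7, -29.3, -2.3], np.float64(0.169)]
[[-53.0, -20.7, -2.3], np.float64(0.169)]
[[-55.7, -11.5, -2.3], np.float64(0.169)]
[[-56.8, -2.0, -2.3], np.float64(0.169)]
[[-56.3, 7.6, -2.3], np.float64(0.169)]
```

Request:
{"name": "apply_moves", "arguments": {"deltas": [[60, [-28.4, -49.3, -2], 0.169], [60, [-36.2, -43.8, -2], 0.169], [60, [-43, -37, -2], 0.169], [60, [-48.7, -29.3, -2], 0.169], [60, [-53, -20.7, -2], 0.169]]}}

```text
t: 14.88
tool_pos: [0.5347, -0.1848, 0.3308]
orientation: [2.424, 1.995, 0.001]
force: [0.9, -0.5, 0.1]
opening: 0.0599
```

Request:
{"name": "apply_moves", "arguments": {"deltas": [[60, [-55.7, -11.5, -2], 0.169], [60, [-56.8, -2, -2], 0.169], [60, [-56.3, 7.6, -2], 0.169], [60, [0, 0, 0], 0]]}}

```text
t: 15.38
tool_pos: [0.4687, -0.3442, 0.3368]
orientation: [2.847, 1.322, 0.0]
force: [-0.4, 0.1, 0.1]
opening: 0.0596
```

```bash
cat > f3.py <<'E'
from h import *
plan(.5915,-.1959,.23,137.5)
I={n:viewer.read_camera(n) for n in("top","side")}
for n in I: cv2.imwrite(f"pics/{n}4.png",I[n])
y=lambda a:np.radians(a); D={"top":[],"side":[]}
for k,P,z,p0 in [("jig",JIG,.012,(.5575,.0995,y(-125.3))),("strip",R4(.035,.085),.018,(.557,.0994,y(-125.3))),
 ("drilled",R4(.05,.1),.012,(.506,-.141,y(-216))),("plain",R4(.04,.06),.018,(.5915,-.1959,y(-222)))]:
    for n in I:
        x,s=fit(n,I[n],P,z,p0,sig=.8,span=.004); print(k,n,np.round(x*[1000,1000,57.2958],1),round(s)); D[n].append(draw(n,0,P,z,x))
o=[]
for n,(x,yy,w,h) in(("top",(205,210,120,120)),("side",(255,150,140,140))):
    S=400/w; c=cv2.resize(I[n][yy:yy+h,x:x+w],(400,400),interpolation=2)
    o.append(c)
cv2.imwrite("pics/v5.png",np.hstack(o))
o=[]
for n,(x,yy,w,h) in(("top",(330,215,135,135)),("side",(170,250,170,150))):
    S=400/w; c=cv2.resize(I[n][yy:yy+h,x:x+w],(400,int(h*S)),interpolation=2)[:350]
    for a in D[n]: cv2.polylines(c,[np.int32(np.round((a+.5-[x,yy])*S-.5))],True,(0,0,255),1)
    o.append(c)
cv2.imwrite("pics/v6.png",np.hstack(o))
E
python3 f3.py
```

```text
pos [ 468.7 -344.2  336.8] jaw -40.2 tilt [ 0.0013 -0.0023 -1.    ] q6 -0.02 f [-0.4  0.1  0.1] open 59.6 t 15.38
[[48.2, -0.5, 26.7], np.float64(0.01)]
[[48.2, -1.0, 26.7], np.float64(0.01)]
[[48.2, -1.5, 26.7], np.float64(0.01)]
[[48.1, -2.0, 26.7], np.float64(0.01)]
jig top [ 557.8  101.3 -125.2] 100
jig side [ 557.4   99.1 -124.8] 97
strip top [ 556.5   97.5 -125. ] 75
strip side [ 555.8   99.5 -124.7] 98
drilled top [ 505.9 -141.  -216.4] 91
drilled side [ 506.7 -140.6 -216.4] 96
plain top [ 592.7 -196.8 -226.2] 64
plain side [ 590.5 -193.7 -219.3] 90
```

View pics/v5.png

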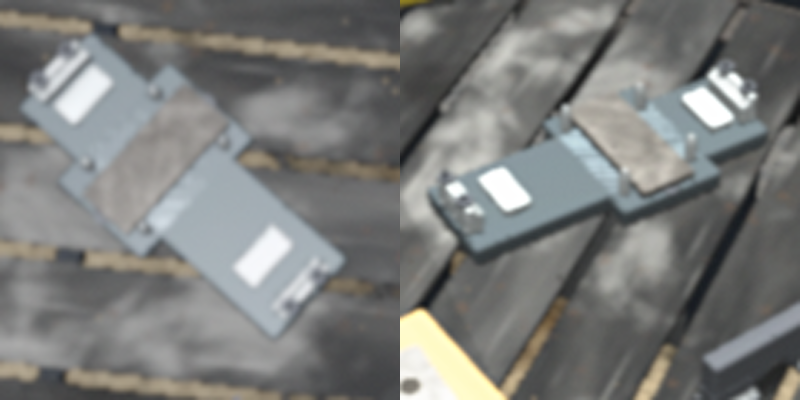

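View pics/v6.png

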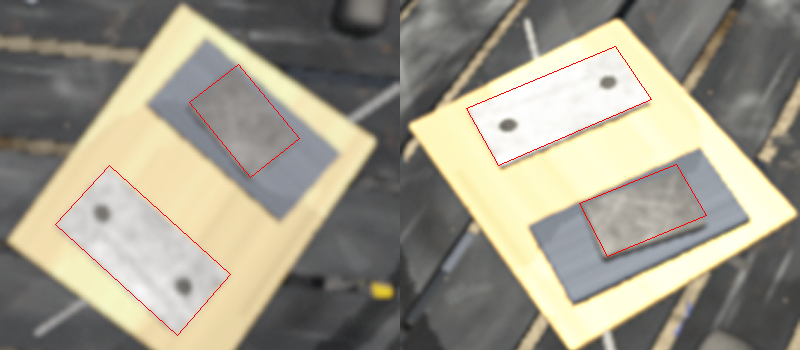

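```bash
python3 - <<'E'
from h import *
from scipy.optimize import least_squares
loc=np.array([(-24,-27),(-24,27),(24,-32),(24,32)])/1e3
T=np.array([(157,88),(86,160),(240,141),(145,226)])/3.3333+[204.5,209.5]
S=np.array([(167,108),(223,173),(241,88),(290,138)])/2.857+[254.5,149.5]
for n,p in(("top",T),("side",S)):
    w=back(n,p,.028)*1e3; print(n,w.round(1).tolist(),w.mean(0))
    c,s=np.cos(np.radians(-125.3)),np.sin(np.radians(-125.3))
    print((((w/1e3-[.5574,.0997])@np.array([[c,-s],[s,c]]))*1e3).round(1).tolist())
E
```

```text
top [[593.7, 102.5], [549.1, 135.5], [569.1, 52.8], [516.5, 98.1]] [557.11853194  97.21339691]
[[-23.3, 28.1], [-24.5, -27.5], [31.5, 36.7], [25.0, -32.4]]
side [[518.1, 99.4], [569.5, 60.4], [550.4, 133.3], [592.9, 103.0]] [557.71234271  99.02487245]
[[23.0, -31.9], [25.1, 32.5], [-23.4, -25.1], [-23.2, 27.1]]
```

Request:
{"name": "apply_moves", "arguments": {"deltas": [[60, [50, -0.5, 27], 0.012], [60, [50, -1, 27], 0.012], [60, [50, -1.5, 27], 0.012], [60, [50, -3, 22], 0.012], [60, [0, 0, 0], 0]]}}

```text
t: 16.1
tool_pos: [0.5977, -0.1801, 0.2296]
orientation: [-2.868, -1.273, 0.003]
force: [-0.6, 0.3, -0.3]
opening: 0.0598
```

```bash
python3 - <<'E'
from h import *
plan(.5949,-.1922,.203,137.5)
E
```

```text
pos [ 597.7 -180.1  229.6] jaw -42.14 tilt [-0.0032  0.0026 -1.    ] q6 0.36 f [-0.6  0.3 -0.3] open 59.8 t 16.1
[[-10.8, 6.2, 26.6], np.float64(0.006)]
```

Request:
{"name": "apply_moves", "arguments": {"deltas": [[60, [-7, 4, 12], 0], [60, [0, 0, 0], 0], [60, [0, 0, 0], 0]]}}

```text
t: 16.48
tool_pos: [0.5945, -0.1945, 0.2203]
orientation: [2.877, 1.261, 0.001]
force: [0.1, 0.5, -0.1]
opening: 0.06
```

```bash
python3 - <<'E'
from h import *
plan(.5949,-.1922,.1995,137.5)
E
```

```text
pos [ 594.5 -194.5  220.3] jaw -42.65 tilt [ 4.e-04 -2.e-04 -1.e+00] q6 0.35 f [ 0.1  0.5 -0.1] open 60.0 t 16.48
[[2.0, -1.2, 20.8], np.float64(-0.003)]
```

Request:
{"name": "apply_moves", "arguments": {"deltas": [[60, [2, -1.2, 12], 0], [60, [0, 0, 6], 0], [60, [0, 0, 0], 0], [60, [0, 0, 0], 0]]}}

```text
t: 16.98
tool_pos: [0.5953, -0.1912, 0.2018]
orientation: [-2.876, -1.264, 0.0]
force: [-0.6, 0.4, -0.1]
opening: 0.0601
```

Request:
{"name": "apply_moves", "arguments": {"deltas": [[60, [0, 0, 2.5], 0], [35, [0, 0, 0], 0], [33, [0, 0, 0], 0], [33, [0, 0, 0], 0], [33, [0, 0, 0], 0]]}}

```text
t: 17.6
tool_pos: [0.5954, -0.1912, 0.1994]
orientation: [2.876, 1.263, 0.0]
force: [-0.7, -0.4, 0.9]
opening: 0.0393
```

Request:
{"name": "apply_moves", "arguments": {"deltas": [[33, [0, 0, -10], 0], [33, [0, 0, -40], 0], [33, [0, 0, -10], 0], [33, [0, 0, 0], 0]]}}

```text
t: 18.1
tool_pos: [0.5957, -0.1913, 0.2604]
orientation: [2.875, 1.263, 0.003]
force: [0.1, 0.1, -1.7]
opening: 0.0393
```

```bash
python3 - <<'E'
from h import *
plan(.5800,.1315,.26,-35.3)
E
```

```text
pos [ 595.7 -191.3  260.4] jaw -42.57 tilt [ 2.2e-03 -9.0e-04 -1.0e+00] q6 0.35 f [ 0.1  0.1 -1.7] open 39.3 t 18.1
[[45.4, -46.0, 0.0], np.float64(-0.025)]
[[46.6, -44.8, 0.0], np.float64(-0.025)]
[[47.7, -43.6, 0.0], np.float64(-0.025)]
[[48.8, -42.4, 0.0], np.float64(-0.025)]
[[49.8, -41.2, 0.0], np.float64(-0.025)]
```

Request:
{"name": "apply_moves", "arguments": {"deltas": [[33, [38, -38, 0], -0.021], [33, [39, -37, 0], -0.021], [33, [40, -36.5, 0], -0.021], [33, [40.5, -35.5, 0], -0.021], [33, [41, -35, 0], -0.021]]}}

```text
t: 18.73
tool_pos: [0.5832, 0.0796, 0.2574]
orientation: [-2.805, -1.413, 0.004]
force: [0.8, 0.8, -0.5]
opening: 0.0392
```

Request:
{"name": "apply_moves", "arguments": {"deltas": [[33, [40, -34, 0], -0.021], [33, [0, 0, 0], 0], [33, [0, 0, 0], 0]]}}

```text
t: 19.1
tool_pos: [0.5802, 0.1302, 0.2578]
orientation: [-2.79, -1.443, 0.004]
force: [0.0, -0.5, -0.9]
opening: 0.0395
```

```bash
python3 - <<'E'
from h import *
plan(.5800,.1315,.23,-35.3)
E
```

```text
pos [580.2 130.2 257.8] jaw -35.31 tilt [-2.2e-03 -8.0e-04 -1.0e+00] q6 0.75 f [ 0.  -0.5 -0.9] open 39.5 t 19.1
[[1.0, -0.9, 27.8], np.float64(-0.0)]
```

Request:
{"name": "apply_moves", "arguments": {"deltas": [[33, [1, -0.9, 18], 0], [33, [0, 0, 12], 0], [33, [0, 0, 0], 0], [33, [0, 0, 0], 0]]}}

```text
t: 19.6
tool_pos: [0.5807, 0.1313, 0.2292]
orientation: [-2.791, -1.441, 0.0]
force: [0.4, 0.3, -1.0]
opening: 0.0397
```

```bash
python3 - <<'E'
from h import *
plan(.5800,.1315,.2055,-35.3)
E
```

```text
pos [580.7 131.3 229.2] jaw -35.39 tilt [-3.e-04  0.e+00 -1.e+00] q6 0.75 f [ 0.4  0.3 -1. ] open 39.7 t 19.6
[[-0.3, -0.6, 23.7], np.float64(-0.002)]
```

Request:
{"name": "apply_moves", "arguments": {"deltas": [[33, [-0.3, -0.6, 8], 0], [33, [0, 0, 6], 0], [33, [0, 0, 4], 0], [33, [0, 0, 0], 0], [33, [0, 0, 0], 0]]}}

```text
t: 20.23
tool_pos: [0.58, 0.1319, 0.2115]
orientation: [2.791, 1.442, 0.0]
force: [-0.3, -0.1, -1.3]
opening: 0.0395
```

Request:
{"name": "apply_moves", "arguments": {"deltas": [[33, [0, 0, 3], 0], [33, [0, 0, 1], 0], [33, [0, 0, 0], 0]]}}

```text
t: 20.6
tool_pos: [0.5799, 0.1318, 0.2072]
orientation: [-2.791, -1.442, 0.0]
force: [-0.1, -0.5, -0.6]
opening: 0.0392
```

Request:
{"name": "apply_moves", "arguments": {"deltas": [[33, [0, 0, 1], 0], [33, [0, 0, 0.8], 0], [33, [0, 0, 0], 0]]}}

```text
t: 20.98
tool_pos: [0.5799, 0.1318, 0.2055]
orientation: [-2.791, -1.442, 0.0]
force: [0.0, -0.2, -0.7]
opening: 0.0392
```

Request:
{"name": "apply_moves", "arguments": {"deltas": [[50, [0, 0, 0], 0], [52, [0, 0, 0], 0], [52, [0, 0, -15], 0], [60, [0, 0, -50], 0], [60, [0, 0, -30], 0]]}}

```text
t: 21.6
tool_pos: [0.5806, 0.132, 0.3045]
orientation: [2.79, 1.442, 0.006]
force: [1.1, -0.4, 0.6]
opening: 0.0597
```

```bash
python3 - <<'E'
from h import *
plan(.5063,-.1408,.25,-36.4,maxd=50)
E
```

```text
pos [580.6 132.  304.5] jaw -35.35 tilt [ 3.7e-03  6.0e-04 -1.0e+00] q6 0.75 f [ 1.1 -0.4  0.6] open 59.7 t 21.6
[[-44.3, 16.2, 9.0], np.float64(0.003)]
[[-44.2, 16.3, 9.0], np.float64(0.003)]
[[-44.2, 16.4, 9.0], np.float64(0.003)]
[[-44.1, 16.6, 9.0], np.float64(0.003)]
[[-44.1, 16.7, 9.0], np.float64(0.003)]
[[-44.0, 16.9, 9.0], np.float64(0.003)]
```

Request:
{"name": "apply_moves", "arguments": {"deltas": [[70, [-44.3, 16.2, 5], 0.003], [70, [-44.2, 16.3, 5], 0.003], [70, [-44.2, 16.4, 5], 0.003], [70, [-44.1, 16.6, 10], 0.003], [70, [-44.1, 16.7, 14], 0.003]]}}

```text
t: 22.22
tool_pos: [0.5178, -0.097, 0.2632]
orientation: [2.8, 1.42, 0.003]
force: [1.2, -0.2, 0.6]
opening: 0.0699
```

Request:
{"name": "apply_moves", "arguments": {"deltas": [[70, [-40, 14, 12], 0.003], [70, [0, 0, 0], 0], [70, [0, 0, 0], 0]]}}

```text
t: 22.6
tool_pos: [0.5058, -0.136, 0.2506]
orientation: [2.804, 1.416, 0.002]
force: [0.9, -0.1, 0.0]
opening: 0.0699
```

```bash
python3 - <<'E'
from h import *
plan(.5063,-.1408,.20,-36.4)
E
```

```text
pos [ 505.8 -136.   250.6] jaw -36.42 tilt [ 1.3e-03 -1.0e-04 -1.0e+00] q6 0.27 f [ 0.9 -0.1  0. ] open 69.9 t 22.6
[[-3.6, 3.2, 50.6], np.float64(-0.0)]
```

Request:
{"name": "apply_moves", "arguments": {"deltas": [[70, [-3.6, 3.2, 30], 0], [70, [0, 0, 17], 0], [70, [0, 0, 0], 0], [70, [0, 0, 0], 0]]}}

```text
t: 23.1
tool_pos: [0.5064, -0.1405, 0.2033]
orientation: [2.803, 1.418, 0.001]
force: [-0.7, 0.1, 0.9]
opening: 0.0698
```

```bash
python3 - <<'E'
from h import *
plan(.5063,-.1408,.1935,-36.4)
E
```

```text
pos [ 506.4 -140.5  203.3] jaw -36.34 tilt [ 7.e-04 -2.e-04 -1.e+00] q6 0.27 f [-0.7  0.1  0.9] open 69.8 t 23.1
[[-0.3, 0.1, 9.8], np.float64(0.001)]
```

Request:
{"name": "apply_moves", "arguments": {"deltas": [[70, [0, 0, 6], 0], [70, [0, 0, 3.5], 0], [70, [0, 0, 0], 0], [45, [0, 0, 0], 0], [45, [0, 0, 0], 0]]}}

```text
t: 23.72
tool_pos: [0.506, -0.141, 0.1932]
orientation: [2.804, 1.417, 0.0]
force: [-0.6, 0.5, 0.1]
opening: 0.0544
```

Request:
{"name": "apply_moves", "arguments": {"deltas": [[43, [0, 0, 0], 0], [43, [0, 0, 0], 0], [43, [0, 0, -10], 0], [43, [0, 0, -40], 0], [43, [0, 0, -10], 0]]}}

```text
t: 24.35
tool_pos: [0.507, -0.1413, 0.256]
orientation: [2.801, 1.415, 0.005]
force: [1.2, -0.7, -3.3]
opening: 0.0496
```

```bash
python3 - <<'E'
from h import *
plan(.5268,.0564,.26,-35.3)
E
```

```text
pos [ 507.  -141.3  256. ] jaw -36.38 tilt [ 0.0046 -0.0017 -1.    ] q6 0.27 f [ 1.2 -0.7 -3.3] open 49.6 t 24.35
[[42.7, -25.3, -1.1], np.float64(-0.005)]
[[42.8, -25.1, -1.1], np.float64(-0.005)]
[[43.0, -24.9, -1.1], np.float64(-0.005)]
[[43.1, -24.7, -1.1], np.float64(-0.005)]
```

Request:
{"name": "apply_moves", "arguments": {"deltas": [[43, [42.7, -25.3, -3], -0.005], [43, [42.8, -25.1, -3], -0.005], [43, [43, -24.9, -3], -0.005], [43, [43.1, -24.7, -3], -0.005], [43, [0, 0, 0], 0]]}}

```text
t: 24.98
tool_pos: [0.5255, 0.0598, 0.2646]
orientation: [-2.786, -1.45, -0.001]
force: [-0.5, -0.5, -2.9]
opening: 0.0492
```

Request:
{"name": "apply_moves", "arguments": {"deltas": [[43, [0, 0, 0], 0], [43, [0, 0, 0], 0]]}}

```text
t: 25.22
tool_pos: [0.5255, 0.0557, 0.2646]
orientation: [-2.791, -1.443, 0.001]
force: [-0.0, 0.3, -2.7]
opening: 0.0494
```

```bash
python3 - <<'E'
from h import *
plan(.5268,.0564,.225,-35.3)
I={n:viewer.read_camera(n) for n in("top","side")}
for n in I: cv2.imwrite(f"pics/{n}5.png",I[n])
E
```

```text
pos [525.5  55.7 264.6] jaw -35.31 tilt [-7.e-04 -3.e-04 -1.e+00] q6 0.63 f [-0.   0.3 -2.7] open 49.4 t 25.23
[[1.4, 0.6, 39.6], np.float64(-0.0)]
```

Request:
{"name": "apply_moves", "arguments": {"deltas": [[43, [1.4, 0.6, 20], 0], [43, [0, 0, 15], 0], [43, [0, 0, 0], 0], [43, [0, 0, 0], 0]]}}

```text
t: 25.82
tool_pos: [0.5272, 0.0574, 0.2303]
orientation: [2.79, 1.444, 0.0]
force: [0.9, -0.1, -1.6]
opening: 0.0498
```

```bash
python3 - <<'E'
from h import *
plan(.5268,.0564,.2052,-35.3)
I=viewer.read_camera("side"); cv2.imwrite("pics/v7.png",cv2.resize(I[150:270,255:415],(800,600),interpolation=2))
E
```

```text
pos [527.2  57.4 230.3] jaw -35.25 tilt [ 2.e-04 -0.e+00 -1.e+00] q6 0.63 f [ 0.9 -0.1 -1.6] open 49.8 t 25.82
[[-1.0, 0.3, 25.1], np.float64(0.001)]
```

View pics/v7.png

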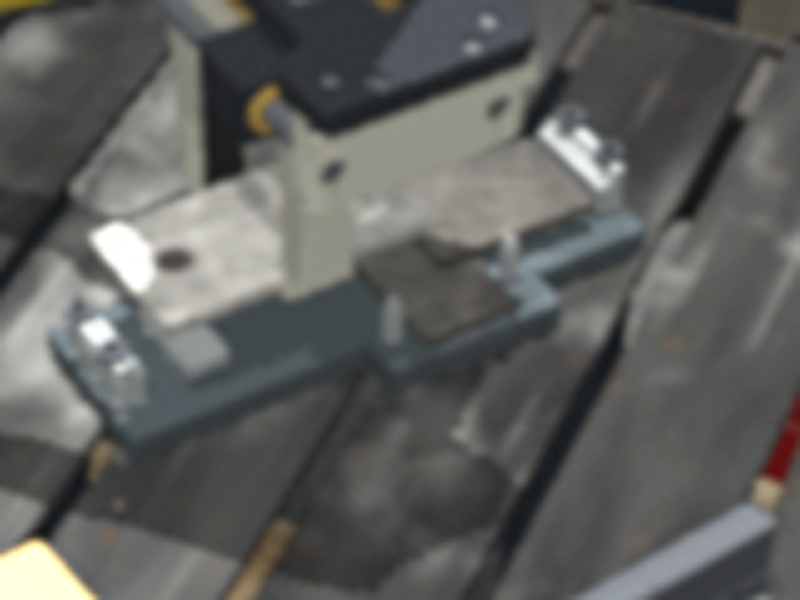

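Request:
{"name": "apply_moves", "arguments": {"deltas": [[43, [-1, 0.3, 8], 0], [43, [0, 0, 6], 0], [43, [0, 0, 4], 0], [43, [0, 0, 0], 0], [43, [0, 0, 0], 0]]}}

```text
t: 26.5
tool_pos: [0.5267, 0.0566, 0.2121]
orientation: [2.79, 1.445, 0.0]
force: [0.6, 0.3, -2.1]
opening: 0.0492
```

Request:
{"name": "apply_moves", "arguments": {"deltas": [[43, [0, 0, 4], 0], [43, [0, 0, 1.5], 0], [43, [0, 0, 0], 0]]}}

```text
t: 26.88
tool_pos: [0.5266, 0.0566, 0.2063]
orientation: [-2.789, -1.445, 0.001]
force: [0.4, 0.4, -3.3]
opening: 0.0493
```

Request:
{"name": "apply_moves", "arguments": {"deltas": [[43, [0, 0, 1], 0], [43, [0, 0, 0], 0], [60, [0, 0, 0], 0], [65, [0, 0, 0], 0], [65, [0, 0, 0], 0]]}}

```text
t: 27.5
tool_pos: [0.5269, 0.0566, 0.2058]
orientation: [2.789, 1.445, 0.001]
force: [0.2, -0.2, -0.5]
opening: 0.065
```

Request:
{"name": "apply_moves", "arguments": {"deltas": [[65, [0, 0, -15], 0], [65, [0, 0, -60], 0], [65, [0, 0, -40], 0], [65, [0, 0, 0], 0]]}}

```text
t: 28.0
tool_pos: [0.5284, 0.0566, 0.3264]
orientation: [2.786, 1.443, 0.013]
force: [0.2, -0.8, 0.4]
opening: 0.0655
```

```bash
python3 - <<'E'
from h import *
plan(.687,-.027,.28,-30.5,maxd=45)
E
```

```text
pos [528.4  56.6 326.4] jaw -35.24 tilt [ 9.3e-03  1.0e-04 -1.0e+00] q6 0.63 f [ 0.2 -0.8  0.4] open 65.5 t 28.0
[[4.6, 35.5, 9.6], np.float64(-0.017)]
[[4.0, 35.6, 9.6], np.float64(-0.017)]
[[3.4, 35.6, 9.6], np.float64(-0.017)]
[[2.8, 35.7, 9.6], np.float64(-0.017)]
[[2.2, 35.7, 9.6], np.float64(-0.017)]
```

Request:
{"name": "apply_moves", "arguments": {"deltas": [[60, [4.6, 35.5, 5], -0.017], [60, [4, 35.6, 7], -0.017], [60, [3.4, 35.6, 7], -0.017], [60, [2.8, 35.7, 9], -0.017], [60, [2.2, 35.7, 9], -0.017]]}}

```text
t: 28.62
tool_pos: [0.6856, -0.0275, 0.2826]
orientation: [-2.725, -1.562, 0.001]
force: [-0.5, -0.3, 0.7]
opening: 0.0599
```

Request:
{"name": "apply_moves", "arguments": {"deltas": [[60, [0, 0, 0], 0], [60, [0, 0, 0], 0]]}}

```text
t: 28.88
tool_pos: [0.6844, -0.0267, 0.2829]
orientation: [-2.725, -1.561, 0.002]
force: [0.3, 0.4, 0.5]
opening: 0.0599
```

```bash
python3 - <<'E'
from h import *
plan(.687,-.027,.205,-30.5)
I={n:viewer.read_camera(n) for n in("top","side")}
for n in I: cv2.imwrite(f"pics/{n}8.png",I[n])
o=[]
for n,(x,yy,w,h) in(("top",(200,205,125,125)),("side",(255,150,140,140))):
    o.append(cv2.resize(I[n][yy:yy+h,x:x+w],(400,400),interpolation=2))
cv2.imwrite("pics/v8.png",np.hstack(o))
E
```

```text
pos [684.4 -26.7 282.9] jaw -30.38 tilt [-1.5e-03  4.0e-04 -1.0e+00] q6 0.42 f [0.3 0.4 0.5] open 59.9 t 28.88
[[0.6, 1.3, 39.0], np.float64(0.001)]
[[0.6, 1.3, 39.0], np.float64(0.001)]
```

View pics/v8.png

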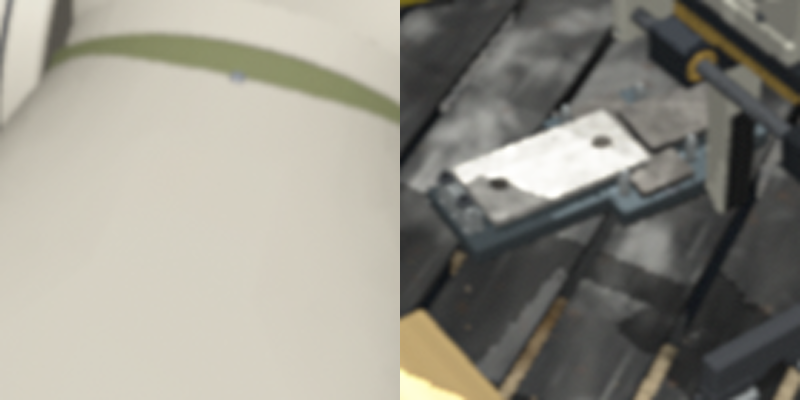

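Request:
{"name": "apply_moves", "arguments": {"deltas": [[60, [0.6, 1.3, 39], 0], [60, [0.6, 1.3, 25], 0], [60, [0, 0, 11], 0], [60, [0, 0, 0], 0], [60, [0, 0, 0], 0]]}}

```text
t: 29.6
tool_pos: [0.6883, -0.0272, 0.2104]
orientation: [2.724, 1.562, 0.003]
force: [-1.0, -0.2, 0.1]
opening: 0.0601
```

```bash
python3 - <<'E'
from h import *
plan(.687,-.027,.1997,-30.5)
E
```

```text
pos [688.3 -27.2 210.4] jaw -30.36 tilt [ 2.5e-03 -3.0e-04 -1.0e+00] q6 0.42 f [-1.  -0.2  0.1] open 60.1 t 29.6
[[-0.5, -1.3, 10.7], np.float64(0.002)]
```

Request:
{"name": "apply_moves", "arguments": {"deltas": [[60, [-1.5, -1.3, 7], 0], [60, [0, 0, 3.5], 0], [8, [0, 0, 0], 0], [8, [0, 0, 0], 0], [8, [0, 0, 0], 0]]}}

```text
t: 30.22
tool_pos: [0.686, -0.0279, 0.1982]
orientation: [2.726, 1.562, 0.0]
force: [0.2, -0.5, 0.6]
opening: 0.0345
```

Request:
{"name": "apply_moves", "arguments": {"deltas": [[8, [0, 0, 0], 0], [8, [0, 0, 0], 0], [8, [0, 0, 0], 0], [8, [0, 0, -15], 0], [8, [0, 0, -50], 0]]}}

```text
t: 30.85
tool_pos: [0.6839, -0.0277, 0.2596]
orientation: [-2.721, -1.56, 0.011]
force: [0.6, -0.6, -2.9]
opening: 0.0117
```

```bash
python3 - <<'E'
from h import *
plan(.45,-.36,.31,-35.3)
E
```

```text
pos [683.9 -27.7 259.6] jaw -30.37 tilt [-0.0086  0.001  -1.    ] q6 0.41 f [ 0.6 -0.6 -2.9] open 11.7 t 30.85
[[-50.6, -4.3, -6.1], np.float64(0.011)]
[[-50.7, -3.7, -6.1], np.float64(0.011)]
[[-50.7, -3.2, -6.1], np.float64(0.011)]
[[-50.8, -2.6, -6.1], np.float64(0.011)]
[[-50.8, -2.1, -6.1], np.float64(0.011)]
[[-50.8, -1.6, -6.1], np.float64(0.011)]
[[-50.8, -1.0, -6.1], np.float64(0.011)]
[[-50.8, -0.5, -6.1], np.float64(0.011)]
```

Request:
{"name": "apply_moves", "arguments": {"deltas": [[8, [-50, -4, -10], 0.011], [8, [-50, -4, -10], 0.011], [8, [-51, -3, -10], 0.011], [8, [-51, -3, -10], 0.011], [8, [-51, -2, -5], 0.011]]}}

```text
t: 31.48
tool_pos: [0.5386, -0.2361, 0.3097]
orientation: [2.767, 1.486, 0.001]
force: [0.8, -0.9, -3.3]
opening: 0.0117
```

Request:
{"name": "apply_moves", "arguments": {"deltas": [[8, [-51, -2, 0], 0.011], [8, [-51, -1, 0], 0.011], [8, [-51, 0, 0], 0.011], [8, [0, 0, 0], 0]]}}

```text
t: 31.98
tool_pos: [0.4491, -0.3626, 0.3089]
orientation: [2.794, 1.434, -0.001]
force: [0.4, 0.7, -3.0]
opening: 0.0119
```

```bash
python3 - <<'E'
from h import *
plan(.5574,.0997,.27,-35.3)
I={n:viewer.read_camera(n) for n in("top","side")}
for n in I: cv2.imwrite(f"pics/{n}9.png",I[n])
a=np.radians(-125.3)
for nm,P,p0 in(("plain",R4(.06,.04),(.5765,.1266,a)),("drilled",R4(.1,.05),(.5268,.0564,a))):
    for n in I:
        x,s=fit(n,I[n],P,.024,p0,.8,.004); print(nm,n,np.round(x*[1000,1000,57.2958],1),round(s))
o=[]
for n,(x,yy,w,h) in(("top",(200,205,125,125)),("side",(255,150,140,140))):
    o.append(cv2.resize(I[n][yy:yy+h,x:x+w],(400,400),interpolation=2))
cv2.imwrite("pics/v9.png",np.hstack(o))
E
```

```text
pos [ 449.1 -362.6  308.9] jaw -35.67 tilt [-2.0e-04 -1.2e-03 -1.0e+00] q6 -0.14 f [ 0.4  0.7 -3. ] open 11.9 t 31.98
[[48.8, -20.2, 4.3], np.float64(-0.001)]
[[48.8, -20.1, 4.3], np.float64(-0.001)]
[[48.8, -20.1, 4.3], np.float64(-0.001)]
[[48.8, -20.1, 4.3], np.float64(-0.001)]
[[48.8, -20.0, 4.3], np.float64(-0.001)]
[[48.8, -20.0, 4.3], np.float64(-0.001)]
[[48.8, -20.0, 4.3], np.float64(-0.001)]
[[48.9, -19.9, 4.3], np.float64(-0.001)]
[[48.9, -19.9, 4.3], np.float64(-0.001)]
plain top [ 577.1  128.7 -126.4] 68
plain side [ 578.8  126.8 -127.6] 103
drilled top [ 526.1   58.6 -124.7] 119
drilled side [ 527.1   56.7 -124.4] 120
```

View pics/v9.png

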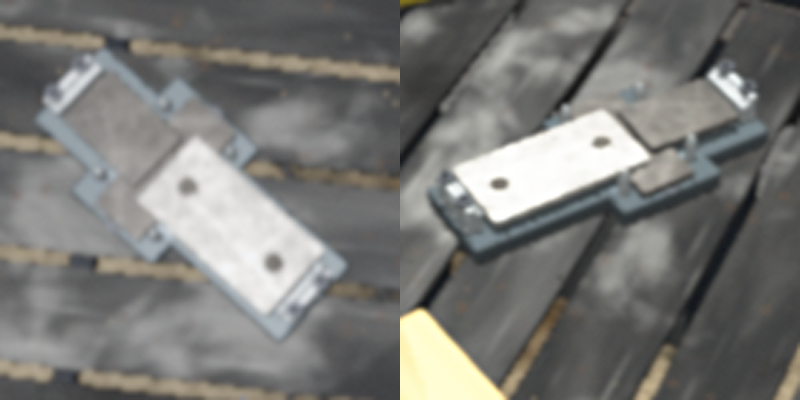

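Request:
{"name": "apply_moves", "arguments": {"deltas": [[8, [48.8, -20.2, 0], 0], [8, [48.8, -20.1, 0], 0], [8, [48.8, -20.1, 0], 0], [8, [48.8, -20.1, 4], 0], [8, [48.8, -20, 4], 0]]}}

```text
t: 32.7
tool_pos: [0.5111, -0.0996, 0.3005]
orientation: [2.79, 1.443, 0.001]
force: [0.3, -0.1, -2.9]
opening: 0.0118
```

Request:
{"name": "apply_moves", "arguments": {"deltas": [[8, [48.8, -20, 4], 0], [8, [48.8, -20, 4], 0], [8, [48.9, -20, 8], 0], [8, [48.9, -19.9, 8], 0], [8, [0, 0, 0], 0]]}}

```text
t: 33.33
tool_pos: [0.5582, 0.1078, 0.2755]
orientation: [-2.786, -1.449, 0.001]
force: [0.2, -0.7, -2.7]
opening: 0.0116
```

Request:
{"name": "apply_moves", "arguments": {"deltas": [[8, [0, 0, 0], 0], [8, [0, 0, 0], 0]]}}

```text
t: 33.58
tool_pos: [0.5586, 0.1024, 0.2763]
orientation: [2.792, 1.44, 0.0]
force: [-0.5, -0.7, -3.2]
opening: 0.0117
```

```bash
python3 - <<'E'
from h import *
plan(.5574,.0997,.235,-35.3)
E
```

```text
pos [558.6 102.4 276.3] jaw -35.43 tilt [ 2.e-04 -1.e-04 -1.e+00] q6 0.71 f [-0.5 -0.7 -3.2] open 11.7 t 33.58
[[-2.9, 0.5, 41.3], np.float64(-0.002)]
```

Request:
{"name": "apply_moves", "arguments": {"deltas": [[8, [-2.9, 0.5, 25], 0], [8, [0, 0, 15], 0], [8, [0, 0, 3], 0], [8, [0, 0, 0], 0], [8, [0, 0, 0], 0]]}}

```text
t: 34.2
tool_pos: [0.558, 0.1001, 0.234]
orientation: [2.791, 1.44, 0.002]
force: [-0.2, -0.5, -2.6]
opening: 0.0116
```

```bash
python3 - <<'E'
from h import *
plan(.5574,.0997,.223,-35.3)
E
```

```text
pos [558.  100.1 234. ] jaw -35.42 tilt [ 1.4e-03  1.0e-04 -1.0e+00] q6 0.71 f [-0.2 -0.5 -2.6] open 11.6 t 34.2
[[-0.6, -0.2, 11.0], np.float64(-0.002)]
```

Request:
{"name": "apply_moves", "arguments": {"deltas": [[8, [-0.6, 0, 6], 0], [8, [0, 0, 3], 0], [8, [0, 0, 1], 0], [8, [0, 0, 0], 0]]}}

```text
t: 34.7
tool_pos: [0.5571, 0.0996, 0.2229]
orientation: [-2.792, -1.441, 0.0]
force: [0.7, -0.5, -2.5]
opening: 0.012
```

Request:
{"name": "apply_moves", "arguments": {"deltas": [[8, [0, 0, 1], 0], [8, [0, 0, 0], 0]]}}

```text
t: 34.95
tool_pos: [0.5572, 0.0996, 0.2221]
orientation: [2.792, 1.441, 0.0]
force: [-0.6, 0.9, -2.3]
opening: 0.012
```

Request:
{"name": "apply_moves", "arguments": {"deltas": [[8, [0, 0, 0.7], 0], [8, [0, 0, 0], 0]]}}

```text
t: 35.2
tool_pos: [0.5572, 0.0996, 0.222]
orientation: [2.792, 1.441, 0.0]
force: [-4.0, -0.4, 4.8]
opening: 0.0116
```

Contact; release and retreat.

Request:
{"name": "apply_moves", "arguments": {"deltas": [[30, [0, 0, 0], 0], [50, [0, 0, 0], 0], [50, [0, 0, 0], 0], [50, [0, 0, 0], 0], [50, [0, 0, -15], 0]]}}

```text
t: 35.83
tool_pos: [0.5564, 0.0995, 0.2355]
orientation: [-2.791, -1.44, 0.004]
force: [-0.3, -0.4, -0.3]
opening: 0.0496
```

Request:
{"name": "apply_moves", "arguments": {"deltas": [[50, [0, 0, -50], 0], [50, [0, 0, -50], 0], [50, [-55, 20, -10], 0], [50, [-55, 20, 0], 0], [50, [-55, 20, 0], 0]]}}

```text
t: 36.45
tool_pos: [0.5099, -0.071, 0.3481]
orientation: [2.79, 1.441, 0.003]
force: [0.7, -1.2, 0.7]
opening: 0.0501
```

Request:
{"name": "apply_moves", "arguments": {"deltas": [[50, [-55, 20, 0], 0], [50, [-55, 20, 0], 0], [50, [-55, 20, 0], 0], [50, [-55, 20, 0], 0], [50, [-50, 20, 0], 0]]}}

```text
t: 37.08
tool_pos: [0.4346, -0.3496, 0.3479]
orientation: [2.791, 1.439, 0.001]
force: [0.7, -0.4, 0.5]
opening: 0.0502
```

```bash
python3 - <<'E'
from h import *
I={n:viewer.read_camera(n) for n in("top","side")}
a=np.radians(-125.3)
for nm,P,z,p0 in(("plain",R4(.06,.04),.024,(.5765,.1266,a)),("drilled",R4(.1,.05),.024,(.5268,.0564,a)),("bar",R4(.084,.012),.064,(.5574,.0997,a))):
    for n in I:
        x,s=fit(n,I[n],P,z,p0,.8,.004); print(nm,n,np.round(x*[1000,1000,57.2958],1),round(s))
o=[]
for n,(x,yy,w,h) in(("top",(200,205,125,125)),("side",(255,140,140,140))):
    o.append(cv2.resize(I[n][yy:yy+h,x:x+w],(400,400),interpolation=2))
cv2.imwrite("pics/v10.png",np.hstack(o))
print(robot.read_state()['tool_pos'],robot.read_state()['t'])
E
```

```text
plain top [ 577.2  128.9 -126.6] 66
plain side [ 580.1  125.7 -124.9] 86
drilled top [ 526.3   58.2 -124.2] 115
drilled side [ 528.9   56.3 -128.8] 106
bar top [ 556.2  101.  -124.4] 77
bar side [ 559.1   99.9 -125.6] 101
[ 0.4337269  -0.35198737  0.34770184] 37.175
```

View pics/v10.png

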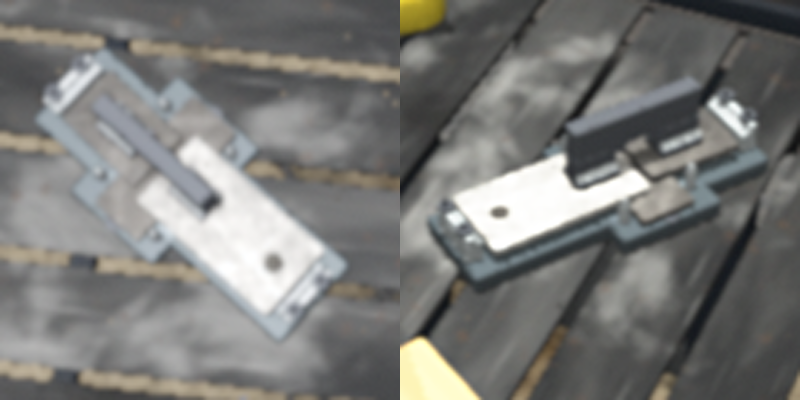

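The final pictures show the strongback upright across the gap with a foot on each plate, the plates flat and the strip in its seat. I'm handing the job in.

```bash
python3 -c "
from plant import order; print(order.close_job())"
```

```text
the job is handed in; nothing more can be done
None
```

The kit is laid up in the jig and the job was handed in at about 37 s of the 115 s allowed. I parked the strongback on bare table first. The strip then went between the dowels, followed by the plain plate and the drilled plate in their bays, and last the strongback across the gap.

The last checks, from both cameras with the arm well clear:

| Part | Measured offset from its place | Tolerance |
|---|---|---|
| Strongback | about 1 mm and 0.5°, upright, one foot on each plate | 12 mm, 14° |
| Plain plate | about 2 mm | 8 mm |
| Drilled plate | about 1–2 mm | 8 mm |
| Strip (measured before the plates covered it) | about 2 mm, flat in its seat | 12 mm |

- **Gap:** the plate centres measured about 87 mm apart before the strongback went on and about 86 mm at the end. The limit is 81.5 mm, so the gap is open by about 6 mm.
- **Camera disagreement:** the two cameras differ by 2–4 mm on positions. In the last fits, the side camera put the drilled plate's turn 4.6° away from the top camera's reading. It was probably disturbed by the strongback over the plate's edges, since before that the two agreed within 0.3°. The figures above are averages of the two cameras.
- **Forces:** the force readings I took stayed under about 6 N, and I saw no sign of a part catching on a dowel.

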